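# Make up the belt drive kit

## Robot

A 6-joint arm with a two-finger parallel gripper is mounted at the origin on a cart in front of the work surface, level with it; the furniture and walls round the work are solid. World frame = base frame: x ahead of the robot, y to its left, z up, the work surface at z = 0. Lengths are in m, angles in degrees, forces in N, time in s.
With the tool pointing down it reaches from about 0.4 to 0.825 m from the base axis. Payload 7 kg.
Tool frame: the origin (TCP) lies at the centre of the arm's flange, where the gripper is bolted on; the fingertips stand 178 mm ahead of it and the grasp point (between the pads) lies 159 mm ahead of it; x points along the fingers, y is the direction in which the jaws open and shut, and the axes are right-handed (so a half turn about x gives the same grasp; the last joint's range is limited). The gripper opens to 88 mm and grips with 3 to 60 N. Pads are 19 mm wide; open, the fingers measure 130 mm over their backs; the gripper's body (78 mm by 193 mm) begins 47 mm behind the grasp point.
Start: joints at [80.85, 20.546, 0.682, 0, -70.136, -16.507], TCP at [0.292, 0.608, 0.405] pointing down, gripper open.
Joint ranges: [-176.03, 176.03], [-82.01, 121.73], [-58.28, 71.71], [-173.87, 95.51], [-174.79, -0.11], [-173.66, 173.66]. Speed limits (degrees/s): [136.94, 136.94, 172.46, 180, 180, 180].

## Interface

Orientations are given as [roll, pitch, yaw] about the fixed x, y, z axes, in that order (R = Rz(yaw) Ry(pitch) Rx(roll)).
In Python, from plant import ctrl gives the robot as it stands. The module is installed in compiled form; this text tells all that it offers.
- The arm moves only by the shell command python3 -m inch 'ROWS'. ROWS is JSON, one flat list of numbers, 7 for each row, row after row: the shift along the tool's x, y, z in m, then the turn, a rotation vector about the tool's x, y, z in degrees, then the finger opening in m, from 0 to 0.0876. In form: [dx, dy, dz, rx, ry, rz, hand, dx, dy, dz, rx, ry, rz, hand, ...]. A call has 1 to 20 rows; each row shifts and turns the pose as measured when the row begins, along the tool's axes as they then stand; what a row does not reach is not made up. A row lasts 1/8 s, in which the tool goes at most 62.5 mm and 10.7 degrees, less where a joint would pass 70% of its speed; a pose out of reach is approached as far as the arm can. A call with a gripper value outside its range is refused whole. The fingers move at their own pace and stop on an object; the grip force is fixed at half the most. Time passes only in rows, so rows that do not move let the fingers close. It gives the time, the measured TCP pose, the force and the opening at its end, in the units of the state.
- ctrl.get_obs(): the state, without advancing time (a new reading comes with each control period).
- ctrl.snapshot(name): name is "side" or "top"; returns a dict with "color" (400x640x3 uint8, red, green, blue), "depth" (400x640 float32, m along the optical axis (not along the pixel's ray), 0 where there is no reading), "K" (3x3 intrinsics, pixels), "k1" (the pictures are not rectified: a ray, as slopes to the right and down, at radius r is drawn at 1 + k1 r^2 times it, then the intrinsics apply), "position" and "attitude" of the camera in the world. Camera axes: x right, y up, looking along -z (the intrinsics and any distortion apply to the point x, -y, -z); pixel columns grow to the right and rows downward; lengths in m; the calibration is good to about 2 mm. A picture is of the moment at which its call begins.
- ctrl.close_job(): hands the job in, once; it reports no verdict.
The state is a dict: "clock": time; "joint_pos": joint angles; "qvel": joint speeds; "tau": joint torques, N m; "tool_pos": TCP position; "orientation": TCP orientation; "force": force on the tool from outside, world axes, zero at the start; "moment": the same for the moment, N m; "opening": finger opening in m.
Only numpy, scipy, OpenCV 4.12 (cv2) and the standard library are available. Lean on these libraries where they do the work, as an engineer would, in place of code of your own. Each camera call takes 0.05 s, during which the arm holds its last target.

## Task

Make up the belt drive kit in the aluminium tray: set the smaller stepper motor, the toothed belt pulley, the rod clamp block and the hex key set each upright in the nest whose pocket fits it (square, round, wide rectangle and long slot, in that order), resting on the floor of the pocket. The larger, black-banded motor and the flat ball bearing do not belong to the kit: leave them where they stand.

Things in the scene. Friction and masses are not known exactly. Their poses are not given: they have to be found in the camera images.
- small_motor: Smaller stepper motor, shaft up, white-grey sides without a black band: body 28 mm square and 24 mm high, thin shaft (5 mm) on top to 44 mm. Origin at the underside; body spans x -16 to +12, y -14 to +14 mm; a low connector sticks out to x = +16 mm. Grasp across y (28 mm). Belongs in the square nest, square to it, any way round; hold it with the finger ends above the pocket.
- belt_pulley: White-grey toothed belt pulley with flanges and hub, standing on its flat side, 24 mm across, 18 mm high. Origin: centre of its underside. Belongs in the round nest; hold it 7 mm or more above its underside, so that the fingers stay out of the pocket.
- rod_clamp: White-grey metal rod clamp block, 24 mm (x) by 40 mm (y) by 18 mm high, holes in its top. Origin: centre of its underside. Belongs in the wide rectangular nest, its length (y) along the pocket's length (the nest's x); hold it 7 mm or more above its underside.
- hex_keys: Hex keys in a row in a narrow red holder, 14 (x) by 62 (y) mm; keys to 52 mm high. The holder is 22 mm high: grasp it across x (14 mm), from above with the keys between the fingers. Origin: centre of its underside. Belongs in the long narrow slot nest, its length (y) along the slot (the nest's x); hold it 7 mm or more above its underside.
- square_nest: Grey nest block, 94 (x) by 66 (y) by 9 mm high, fixed in the aluminium kit tray (fixed, rim 13 mm above the bench), where four stand side by side along y, 67 mm apart, in any order. Origin: centre of its underside, 3 mm above the bench. Pocket centred on it, open upward, 6 mm deep, black floor 3 mm above the origin: square, 48 by 48 mm. For the small motor.
- round_nest: Grey nest block, 94 (x) by 66 (y) by 9 mm high, fixed in the aluminium kit tray (fixed, rim 13 mm above the bench), where four stand side by side along y, 67 mm apart, in any order. Origin: centre of its underside, 3 mm above the bench. Pocket centred on it, open upward, 6 mm deep, black floor 3 mm above the origin: round, 40 mm across. For the belt pulley.
- wide_nest: Grey nest block, 94 (x) by 66 (y) by 9 mm high, fixed in the aluminium kit tray (fixed, rim 13 mm above the bench), where four stand side by side along y, 67 mm apart, in any order. Origin: centre of its underside, 3 mm above the bench. Pocket centred on it, open upward, 6 mm deep, black floor 3 mm above the origin: rectangle, 54 mm (x) by 38 mm (y). For the rod clamp.
- slot_nest: Grey nest block, 94 (x) by 66 (y) by 9 mm high, fixed in the aluminium kit tray (fixed, rim 13 mm above the bench), where four stand side by side along y, 67 mm apart, in any order. Origin: centre of its underside, 3 mm above the bench. Pocket centred on it, open upward, 6 mm deep, black floor 3 mm above the origin: long narrow slot, 78 mm (x) by 29 mm (y). For the hex key set.
- large_motor: The larger stepper motor, look-alike that stays: standing on its back, shaft up, 35 mm square with a black band round its middle, body 30 mm high, shaft to 50 mm. Origin at the underside, near the centre. Do not move it.
- ball_bearing: Ball bearing, look-alike that stays: a flat plain ring 26 mm across, 8 mm high. Origin: centre of its underside. Do not move it.
Things that resemble listed ones, but are neither listed nor needed, are in the scene too. Of the things shaped like the hex_keys, the red one is meant.

How it is judged:
By the outcome, as a careful person would: the job done as asked, in the order asked, and still so for the second after the job is handed in, with the robot touching nothing.
It also fails if it takes over 99 s, if anything falls off the work surface, if the arm or the gripper's body presses on something with over 40 N, if the wrist force passes 120 N, or if a joint passes its speed limit or range.

## Working session

There is one attempt and no reset: what is moved stays moved. The work goes in short steps, Python scripts to look and compute and a shell command to move; the robot and the scene stay as the last step left them, time stands still between calls to the robot, and variables do not carry over. Pictures are saved under pics/ and viewed, and the job is handed in when it is done.

```bash
mkdir -p pics; python3 - <<'E'
from plant import ctrl
import cv2
print(ctrl.get_obs())
for n in("top","side"):
    s=ctrl.snapshot(n)
    cv2.imwrite(f"pics/{n}0.png",s["color"][:,:,::-1])
    print(n,s["K"],s["k1"],s["position"],s["attitude"])
E
```

```text
{'clock': 0.0, 'joint_pos': array([ 8.08508677e+01,  2.05907984e+01,  6.31518858e-01, -2.03299416e-02,
       -7.01345066e+01, -1.65065146e+01]), 'qvel': array([ 0.00419213,  0.05721638,  0.02543137,  0.05142725, -0.05553814,
       -0.02599473]), 'tau': array([-1.11808067e-04, -5.82728577e+01,  2.93045461e+01,  6.99710771e+00,
        6.76569500e-03, -1.66954387e-04]), 'tool_pos': array([0.29216705, 0.60826356, 0.40371183]), 'orientation': array([  94.99032085,   89.90428585, -110.67225008]), 'force': array([-0.45354606,  0.46952571, -0.10989798]), 'moment': array([ 0.02144817, -0.00105946,  0.00494954]), 'opening': 0.08775794582120612}
top [[458.78039928   0.         320.43630914]
 [  0.         458.78039928 195.97433257]
 [  0.           0.           1.        ]] -0.0938913473821116 [ 0.26349896 -0.10672156  1.18484843] [ 11.9986814   -0.10245291 -92.57030845]
side [[363.72504193   0.         318.66098   ]
 [  0.         363.72504193 203.88357138]
 [  0.           0.           1.        ]] 0.003536912217501024 [ 0.376495   -0.96395935  0.81345874] [48.2477678  -1.12954413 -6.88354148]
```

View pics/top0.png

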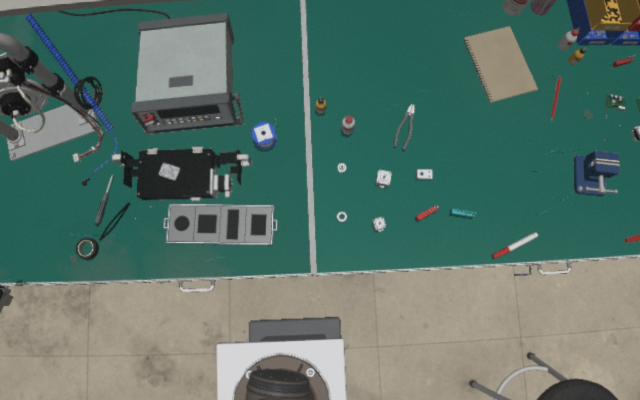

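View pics/side0.png

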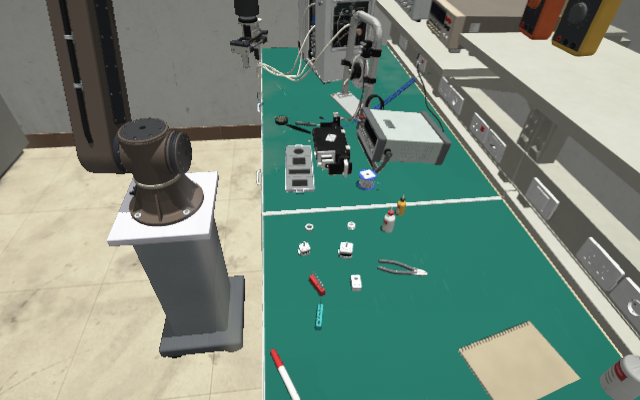

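```bash
cat > h.py <<'E'
import numpy as np,cv2
from scipy.spatial.transform import Rotation as R
def rays(s,uv):
    uv=np.atleast_2d(np.array(uv,float)).reshape(-1,1,2)
    p=cv2.undistortPointsIter(uv,s["K"],np.array([s["k1"],0,0,0.]),None,None,(3,100,1e-12)).reshape(-1,2)
    d=np.c_[p[:,0],-p[:,1],-np.ones(len(p))]
    return d@R.from_euler("xyz",s["attitude"],degrees=True).as_matrix().T
def plane(s,uv,z):
    d=rays(s,uv);c=np.array(s["position"])
    return c+d*((z-c[2])/d[:,2])[:,None]
def pix(s,P):
    M=R.from_euler("xyz",s["attitude"],degrees=True).as_matrix()
    q=(np.atleast_2d(P)-s["position"])@M
    a=np.c_[q[:,0]/-q[:,2],-q[:,1]/-q[:,2]]
    a=a*(1+s["k1"]*(a**2).sum(1))[:,None]
    return a@s["K"][:2,:2].T+s["K"][:2,2]
def crop(s,x0,y0,x1,y1,k,f,interp=cv2.INTER_CUBIC):
    c=s["color"][y0:y1,x0:x1,::-1]
    cv2.imwrite(f,cv2.resize(c,None,fx=k,fy=k,interpolation=interp))
E
python3 - <<'E'
from plant import ctrl
from h import *
import pickle
t=ctrl.snapshot("top");s=ctrl.snapshot("side")
pickle.dump((t,s),open("s0.pkl","wb"))
crop(t,325,150,485,240,5,"pics/c1.png")
crop(t,155,195,285,255,6,"pics/c2.png")
crop(s,285,210,385,340,4,"pics/c3.png")
E
```

```text
(no output)
```

View pics/c1.png

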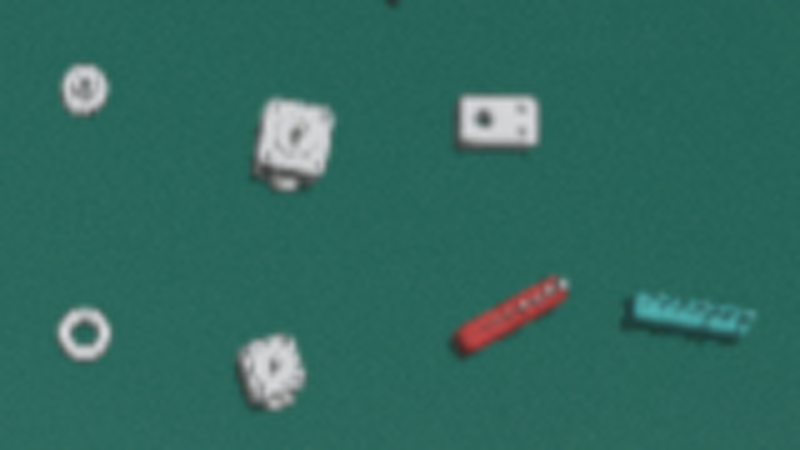

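View pics/c2.png

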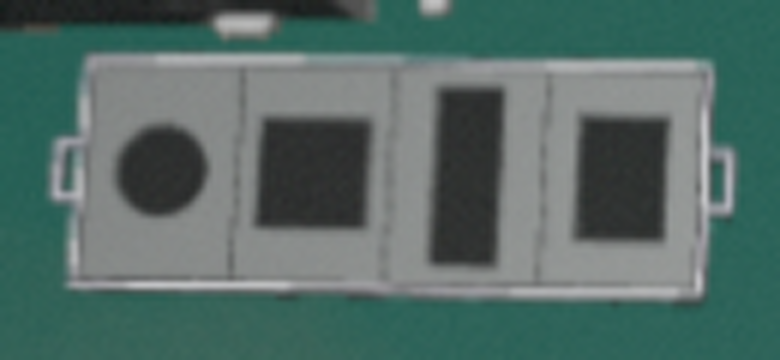

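View pics/c3.png

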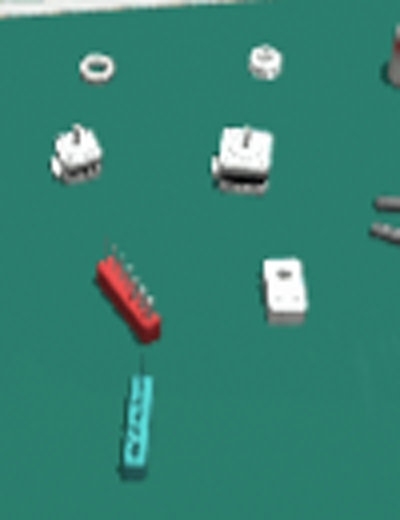

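```bash
cat > m.py <<'E'
from h import *
def blobs(s,box,fn,z,k=6,minA=300):
    x0,y0,x1,y1=box
    c=cv2.resize(s["color"][y0:y1,x0:x1],None,fx=k,fy=k,interpolation=cv2.INTER_CUBIC)
    m=fn(c.astype(int)).astype(np.uint8)
    cs,_=cv2.findContours(m,cv2.RETR_EXTERNAL,cv2.CHAIN_APPROX_NONE)
    out=[]
    for q in cs:
        if cv2.contourArea(q)<minA: continue
        uv=(q.reshape(-1,2)+.5)/k-.5+[x0,y0]
        P=plane(s,uv,z)[:,:2]*1000
        (cx,cy),(w,h),a=cv2.minAreaRect(P.astype(np.float32))
        M=cv2.moments(P.astype(np.float32).reshape(-1,1,2))
        out.append((uv.mean(0).round(1),"rect",round(cx,1),round(cy,1),round(w,1),round(h,1),round(a,1),"cen",round(M['m10']/M['m00'],1),round(M['m01']/M['m00'],1)))
    return out
E
python3 - <<'E'
from m import *
import pickle
t,s=pickle.load(open("s0.pkl","rb"))
dark=lambda c:c.max(2)<90
print("pockets")
for b in blobs(t,(172,207,272,242),lambda c:c.max(2)<95,.012): print(b)
for b in blobs(s,(286,145,316,195),lambda c:c.max(2)<95,.012): print("side",b)
for nm,T,S,z in [("smotor",(367,212,392,236),(295,238,313,258),.024),("pulley",(333,160,350,176),(344,218,358,232),.018),("clamp",(412,164,438,184),(346,270,365,295),.018),("lmotor",(370,165,398,192),(335,238,358,260),.030),("bearing",(333,208,352,226),(302,220,316,234),.008)]:
    for th in (140,170,200):
        f=lambda c:c[:,:,0]>th
        for b in blobs(t,T,f,z): print(nm,th,"top",*b)
        for b in blobs(s,S,f,z): print(nm,th,"side",*b)
red=lambda c:(c[:,:,0]>110)&(c[:,:,1]<100)
print(blobs(t,(410,200,445,225),red,.022)); print(blobs(s,(305,265,330,300),red,.022))
E
```

```text
pockets
(array([181.4, 223. ]), 'rect', 456.7, 244.8, 39.4, 39.6, 44.0, 'cen', 456.8, 244.8)
(array([206.7, 223.5]), 'rect', 453.0, 178.1, 48.5, 48.3, 86.4, 'cen', 452.9, 178.1)
(array([258.1, 224.3]), 'rect', 444.7, 44.2, 38.4, 53.5, 86.5, 'cen', 444.8, 44.3)
(array([232.4, 224. ]), 'rect', 448.6, 111.1, 29.3, 77.7, 86.6, 'cen', 448.8, 111.2)
side (array([299.3, 182.5]), 'rect', 445.3, 45.5, 33.7, 52.3, 86.1, 'cen', 445.3, 45.4)
side (array([299. , 171.1]), 'rect', 449.6, 111.8, 25.5, 76.5, 86.8, 'cen', 449.6, 112.3)
side (array([298.6, 160.7]), 'rect', 453.2, 178.7, 43.6, 47.1, 88.0, 'cen', 453.2, 179.2)
side (array([298.2, 150.8]), 'rect', 457.1, 246.4, 35.8, 34.7, 55.8, 'cen', 457.2, 246.0)
smotor 140 top [379.3 223.6] rect 430.1 -267.3 35.0 28.1 13.7 cen 431.3 -266.9
smotor 140 side [303.  246.9] rect 428.7 -266.3 42.0 36.8 23.2 cen 432.3 -267.9
smotor 170 top [379. 223.] rect 432.9 -266.8 27.1 25.9 13.2 cen 433.1 -267.1
smotor 170 side [304.  245.9] rect 432.6 -263.7 30.0 35.9 14.8 cen 434.0 -266.4
smotor 200 top [379.3 222.7] rect 433.5 -267.9 21.0 19.7 27.2 cen 433.4 -267.4
s
[... 1303 characters left out ...]
 -286.6 31.8 30.0 76.5 cen 554.0 -287.2
lmotor 200 side [345.9 246.6] rect 552.6 -284.9 36.2 34.4 75.6 cen 552.4 -285.7
bearing 140 top [341.5 216.3] rect 456.8 -172.1 26.0 25.0 87.4 cen 457.0 -172.1
bearing 140 side [308.8 226.4] rect 457.2 -171.1 27.6 25.9 84.2 cen 457.4 -171.1
bearing 170 top [341.4 216.3] rect 456.6 -172.1 24.3 22.8 87.4 cen 456.9 -172.1
bearing 170 side [308.8 226.4] rect 457.2 -170.7 25.5 24.9 84.2 cen 457.4 -171.0
bearing 200 side [308.8 226.3] rect 457.0 -170.7 22.6 23.3 84.2 cen 457.4 -170.9
[(array([427.1, 212.2]), 'rect', 455.1, -393.4, 14.3, 61.9, 26.3, 'cen', 454.8, -392.8)]
[(array([317. , 283.1]), 'rect', 456.2, -394.5, 15.8, 63.3, 26.0, 'cen', 454.7, -394.1)]
```

```bash
cat > go.py <<'E'
import sys
from h import *
from plant import ctrl
# usage: go.py x y ztip jawyaw(world deg)   (mm): remaining move in tool axes, orient first
o=ctrl.get_obs()
M=R.from_euler("xyz",o["orientation"],degrees=True).as_matrix()
p=o["tool_pos"]*1000; tip=p+178*M[:,0]; jaw=np.degrees(np.arctan2(M[1,1],M[0,1]))
print("t",o["clock"],"tip",tip.round(1),"jaw",round(jaw,2),"xaxis",M[:,0].round(4),"F",o["force"].round(1),"open",round(o["opening"]*1000,1),"J",o["joint_pos"].round(0))
if len(sys.argv)>4:
    x,y,z,a=map(float,sys.argv[1:5]); d=(a-jaw+90)%180-90
    ya=np.radians(a if abs(((a-jaw)+180)%360-180)<91 else a+180)
    X=np.array([0,0,-1.]);Y=np.array([np.cos(ya),np.sin(ya),0]);Z=np.cross(X,Y)
    D=np.c_[X,Y,Z]
    rv=np.degrees(R.from_matrix(M.T@D).as_rotvec())
    dw=np.array([x,y,z])-D@[178,0,0]-p
    print("turn",rv.round(2),"shift after turn",(D.T@dw).round(1),"shift now",(M.T@dw).round(1))
E
python3 go.py 433 -267 200 103.7
python3 - <<'E'
from h import *
import pickle
t,s=pickle.load(open("s0.pkl","rb"))
v,u=np.mgrid[0:400,0:640]; uv=np.c_[u.ravel(),v.ravel()]
d=rays(t,uv); Rm=R.from_euler("xyz",t["attitude"],degrees=True).as_matrix()
P=np.array(t["position"])+d*t["depth"].ravel()[:,None]
ok=t["depth"].ravel()>0
for n,(x0,y0,x1,y1) in dict(dev=(115,145,250,202),blue=(248,120,278,152),instr=(132,15,245,130),tools=(75,170,130,260),bottles=(312,95,358,138),tray=(160,200,280,250)).items():
    m=ok&(uv[:,0]>=x0)&(uv[:,0]<x1)&(uv[:,1]>=y0)&(uv[:,1]<y1)&(P[:,2]>.008)
    print(n,np.percentile(P[m],[1,50,99],axis=0).round(3).tolist(),P[m,2].max())
m=ok&(abs(P[:,1])<.45)&(P[:,0]>.35)&(P[:,0]<.7)&(P[:,2]>.1)
print("high",P[m].min(0) if m.any() else None,P[m].max(0) if m.any() else None)
E
```

```text
t 0.2 tip [292.1 608.2 226.1] jaw -115.66 xaxis [-3.e-04 -1.e-03 -1.e+00] F [ 0.3 -0.5  0.7] open 87.3 J [ 81.  21.   1.  -0. -70. -17.]
turn [-3.936e+01  1.000e-02 -6.000e-02] shift after turn [ 26.1 883.8  70.5] shift now [  26.9  728.1 -505.9]
dev [[0.521, 0.074, 0.011], [0.586, 0.239, 0.05], [0.647, 0.398, 0.074]] 0.08254194955971661
blue [[0.651, -0.006, 0.01], [0.678, 0.023, 0.048], [0.71, 0.052, 0.053]] 0.05540146268878243
instr [[0.707, 0.089, 0.016], [0.82, 0.213, 0.114], [0.999, 0.339, 0.145]] 0.14908685384051612
tools [[0.374, 0.385, 0.008], [0.471, 0.471, 0.015], [0.599, 0.525, 0.055]] 0.05725291216276451
bottles [[0.681, -0.216, 0.009], [0.698, -0.19, 0.05], [0.77, -0.119, 0.087]] 0.0958736459147147
tray [[0.398, 0.005, 0.008], [0.452, 0.146, 0.012], [0.506, 0.282, 0.018]] 0.022245415399235968
high [0.69427721 0.29292045 0.1002753 ] [0.69995654 0.31557165 0.12454089]
```

```bash
python3 -m inch '[0,0,0,-9.8,0,0,0.05, 0,0,0,-9.8,0,0,0.05, 0,0,0,-9.8,0,0,0.05, 0,0,0,-9.8,0,0,0.05, 0,0.058,-0.025,0,0,0,0.05, 0,0.058,-0.025,0,0,0,0.05, 0,0.058,-0.025,0,0,0,0.05, 0,0.058,-0.025,0,0,0,0.05, 0,0.058,-0.025,0,0,0,0.05, 0,0.058,-0.025,0,0,0,0.05]'; python3 go.py 433 -267 120 103.7
```

```text
clock: 1.45
tool_pos: [0.5243, 0.3131, 0.402]
orientation: [57.1, 89.7, -107.6]
force: [0.6, 1.3, -0.3]
opening: 0.0499
t 1.45 tip [524.  312.3 224. ] jaw -74.69 xaxis [-0.0014 -0.0044 -1.    ] F [ 0.6  1.3 -0.3] open 49.9 J [ 49.  15.  -8.   0. -68.  56.]
turn [ 1.61  0.14 -0.22] shift after turn [104. 542. 226.] shift now [106.7 535.  240.9]
```

```bash
python3 -m inch '[0,0,0,1.6,0.1,-0.2,0.05, 0,0.054,0.022,0,0,0,0.05, 0,0.054,0.022,0,0,0,0.05, 0,0.054,0.022,0,0,0,0.05, 0,0.054,0.022,0,0,0,0.05, 0,0.054,0.022,0,0,0,0.05, 0,0.054,0.022,0,0,0,0.05, 0,0.054,0.022,0,0,0,0.05, 0.02,0.054,0.022,0,0,0,0.05, 0.04,0.054,0.022,0,0,0,0.05, 0.04,0.054,0.022,0,0,0,0.05, 0,0,0,0,0,0,0.05]'; python3 go.py 433 -267 8.5 103.7
```

```text
clock: 2.95
tool_pos: [0.4367, -0.263, 0.31]
orientation: [164.8, 89.7, -1.7]
force: [-0.8, -0.1, 0.3]
opening: 0.0498
t 2.95 tip [ 437.7 -263.1  132. ] jaw -76.43 xaxis [ 5.6e-03 -2.0e-04 -1.0e+00] F [-0.8 -0.1  0.3] open 49.8 J [ -9.  10. -28.  -0. -52. 113.]
turn [-0.13 -0.31 -0.09] shift after turn [123.5   3.    4.5] shift now [123.5   2.8   5.2]
```

```bash
python3 -m inch '[0,0.003,0.0045,-0.1,-0.3,-0.1,0.05, 0.045,0,0,0,0,0,0.05, 0.045,0,0,0,0,0,0.05, 0.02,0,0,0,0,0,0.05, 0,0,0,0,0,0,0.05]'; python3 go.py 433 -267 8.5 103.7
```

```text
clock: 3.58
tool_pos: [0.4372, -0.2632, 0.2023]
orientation: [154.6, 89.5, -11.3]
force: [-0.6, 0.3, 0.1]
opening: 0.0499
t 3.575 tip [ 438.8 -263.5   24.3] jaw -75.92 xaxis [ 0.0089 -0.0018 -1.    ] F [-0.6  0.3  0.1] open 49.9 J [ -9.  18. -34.   0. -37. 113.]
turn [ 0.39 -0.47 -0.22] shift after turn [15.8  2.7  5. ] shift now [15.7  2.6  5.1]
```

```bash
python3 -m inch '[0,0.003,0.005,0.4,-0.5,-0.2,0.05, 0,0.002,0.003,0,-0.3,0,0.05]'; python3 go.py 433 -267 8.5 103.7
```

```text
clock: 3.82
tool_pos: [0.4319, -0.2694, 0.2049]
orientation: [31.5, 89.8, -134.7]
force: [1.3, -0.6, -0.6]
opening: 0.0498
t 3.825 tip [ 431.5 -269.8   26.9] jaw -76.18 xaxis [-0.0026 -0.0026 -1.    ] F [ 1.3 -0.6 -0.6] open 49.8 J [-10.  18. -34.   0. -38. 113.]
turn [ 0.12  0.18 -0.11] shift after turn [18.4 -2.1 -1.6] shift now [18.4 -2.1 -1.7]
```

```bash
python3 -m inch '[0.01,-0.002,-0.0015,0,0,0,0.05, 0.008,0,0,0,0,0,0.05, 0,0,0,0,0,0,0.05]'; python3 go.py 433 -267 8.5 103.7
```

```text
clock: 4.2
tool_pos: [0.4331, -0.2673, 0.1872]
orientation: [79.6, 89.8, -86.6]
force: [0.1, -0.3, 0.8]
opening: 0.0499
t 4.2 tip [ 433.1 -267.9    9.2] jaw -76.21 xaxis [ 2.0e-04 -3.2e-03 -1.0e+00] F [ 0.1 -0.3  0.8] open 49.9 J [ -9.  20. -35.   0. -35. 113.]
turn [ 0.09  0.03 -0.18] shift after turn [ 0.7 -0.3  0. ] shift now [ 0.7 -0.3  0. ]
```

Positioned well; close and lift.

```bash
python3 -m inch '[0,0,0,0,0,0,0.02, 0,0,0,0,0,0,0.02, 0,0,0,0,0,0,0.02, 0,0,0,0,0,0,0.02, 0,0,0,0,0,0,0.02]'; python3 -m inch '[-0.03,0,0,0,0,0,0.02, -0.04,0,0,0,0,0,0.02, -0.04,0,0,0,0,0,0.02]';python3 go.py 453 178 100 86.6; python3 - <<'E'
from plant import ctrl
from h import *
s=ctrl.snapshot("side"); crop(s,240,190,400,310,5,"pics/p1.png")
E
```

```text
clock: 4.82
tool_pos: [0.4331, -0.2673, 0.1871]
orientation: [74.3, 89.8, -91.9]
force: [-0.0, -0.4, -1.7]
opening: 0.0277
clock: 5.2
tool_pos: [0.4316, -0.2666, 0.2961]
orientation: [-9.0, 89.5, -175.2]
force: [0.9, -0.0, -2.1]
opening: 0.0274
t 5.2 tip [ 430.  -266.8  118.1] jaw -76.27 xaxis [-9.3e-03 -8.0e-04 -1.0e+00] F [ 0.9 -0.  -2.1] open 27.4 J [ -9.  11. -29.   0. -51. 113.]
turn [17.13  0.54  0.  ] shift after turn [  18.1 -445.1    5. ] shift now [  17.6 -426.8 -126.5]
```

View pics/p1.png

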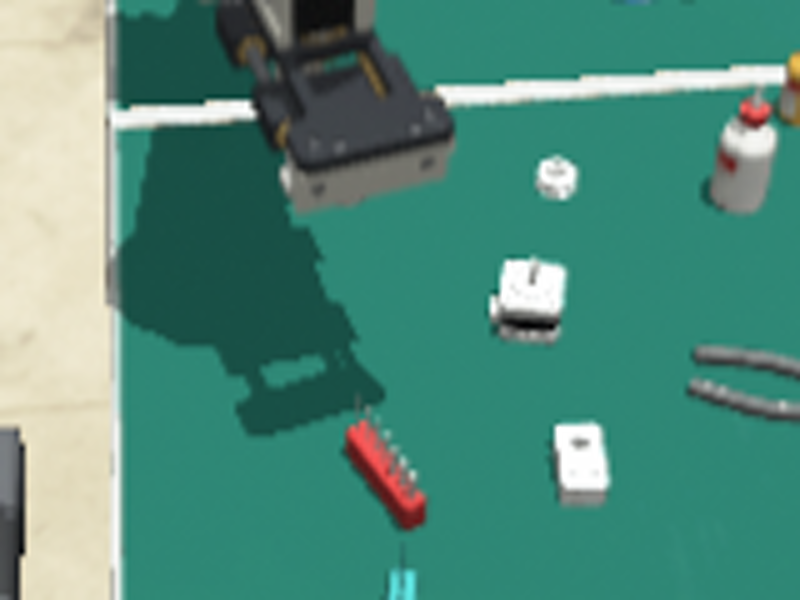

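```bash
python3 -m inch '[0,0,0,8.6,0.3,0,0.02, 0,0,0,8.6,0.3,0,0.02, 0,-0.055,0,0,0,0,0.02, 0,-0.055,0,0,0,0,0.02, 0,-0.055,0,0,0,0,0.02, 0,-0.055,0,0,0,0,0.02, 0,-0.055,0,0,0,0,0.02, 0,-0.055,0,0,0,0,0.02, 0,-0.055,0,0,0,0,0.02, 0,-0.055,0,0,0,0,0.02, 0,0,0,0,0,0,0.02]'; python3 go.py 455 178.3 40 86.6
```

```text
clock: 6.62
tool_pos: [0.4641, 0.1844, 0.3012]
orientation: [178.2, 89.2, -6.1]
force: [-0.4, -0.4, -1.9]
opening: 0.0277
t 6.625 tip [466.6 184.2 123.2] jaw -94.25 xaxis [ 0.014  -0.0015 -0.9999] F [-0.4 -0.4 -1.9] open 27.7 J [ 45.   9. -30.   1. -50.  41.]
turn [-0.85 -0.81 -0.03] shift after turn [83.2  6.7  8.8] shift now [83.1  6.8  9.8]
```

```bash
python3 -m inch '[0,0.0067,0.009,-0.8,-0.8,0,0.02, 0.03,0,0,0,0,0,0.02, 0.03,0,0,0,0,0,0.02, 0.015,0,0,0,0,0,0.02, 0,0,0,0,0,0,0.02]'; python3 go.py 455 178.3 15 86.6; python3 - <<'E'
from plant import ctrl
from h import *
s=ctrl.snapshot("side"); crop(s,240,90,360,210,5,"pics/p2.png")
s=ctrl.snapshot("top"); crop(s,155,180,285,260,6,"pics/p3.png")
E
```

```text
clock: 7.25
tool_pos: [0.4509, 0.1723, 0.2241]
orientation: [16.0, 89.7, -167.5]
force: [-0.4, 0.3, -1.2]
opening: 0.0279
t 7.25 tip [450.1 172.1  46.1] jaw -93.54 xaxis [-0.0047 -0.001  -1.    ] F [-0.4  0.3 -1.2] open 27.9 J [ 44.  14. -36.  -0. -40.  42.]
turn [-0.14  0.26 -0.08] shift after turn [31.1 -6.2 -3.7] shift now [31.  -6.3 -3.8]
```

View pics/p2.png

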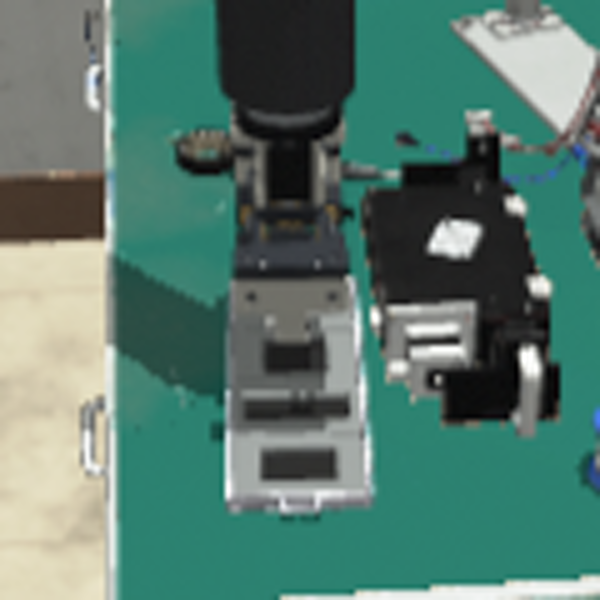

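View pics/p3.png

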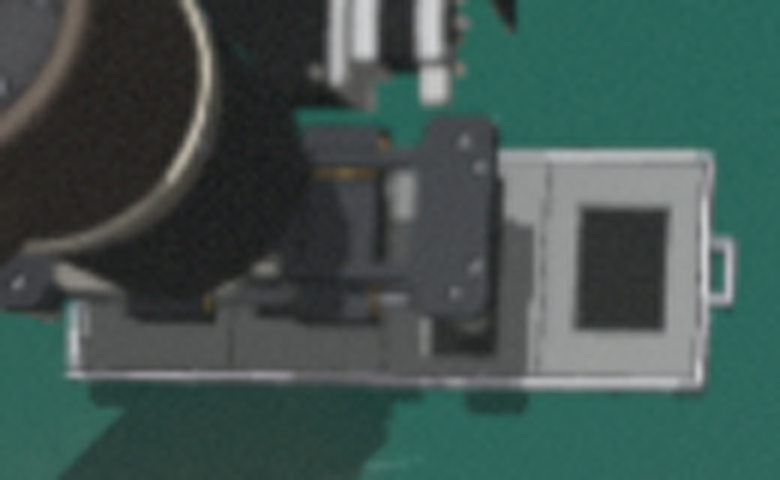

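```bash
python3 -m inch '[0,-0.006,-0.0035,-0.1,0.2,0,0.02, 0.01,0,0,0,0,0,0.02, 0.008,0,0,0,0,0,0.02, 0,0,0,0,0,0,0.02]'; python3 go.py 455 178.3 15.5 86.6
```

```text
clock: 7.85
tool_pos: [0.4562, 0.1793, 0.208]
orientation: [-139.2, 89.7, 37.3]
force: [0.1, 0.2, -2.0]
opening: 0.0281
t 7.85 tip [456.9 179.9  30. ] jaw -93.41 xaxis [ 0.0038  0.0029 -1.    ] F [ 0.1  0.2 -2. ] open 28.1 J [ 45.  16. -36.   0. -37.  42.]
turn [-0.01 -0.21  0.18] shift after turn [14.5  1.1  1.2] shift now [14.5  1.2  1.2]
```

```bash
python3 -m inch '[0.006,0.001,0.001,0,-0.2,0.2,0.02, 0.005,0,0,0,0,0,0.02, 0,0,0,0,0,0,0.02]'; python3 go.py 455 178.3 15.5 86.6
```

```text
clock: 8.22
tool_pos: [0.455, 0.1783, 0.196]
orientation: [63.4, 89.9, -120.0]
force: [0.4, 0.4, -1.8]
opening: 0.0273
t 8.225 tip [454.9 178.2  18. ] jaw -93.4 xaxis [-6.0e-04 -1.1e-03 -1.0e+00] F [ 0.4  0.4 -1.8] open 27.3 J [ 45.  17. -37.   0. -36.  42.]
turn [-0.    0.03 -0.06] shift after turn [ 2.5  0.  -0. ] shift now [ 2.5  0.  -0. ]
```

```bash
python3 -m inch '[0.0025,0,0,0,0,0,0.02, 0,0,0,0,0,0,0.02]'; python3 go.py 455 178.3 15.5 86.6
```

```text
clock: 8.48
tool_pos: [0.4551, 0.1784, 0.1934]
orientation: [69.2, 89.9, -114.2]
force: [0.2, -0.0, -1.7]
opening: 0.0275
t 8.475 tip [455.  178.2  15.4] jaw -93.4 xaxis [-4.e-04 -1.e-03 -1.e+00] F [ 0.2 -0.  -1.7] open 27.5 J [ 45.  18. -37.   0. -35.  42.]
turn [ 0.    0.02 -0.06] shift after turn [-0.1  0.1  0.1] shift now [-0.1  0.1  0.1]
```

```bash
python3 -m inch '[0.001,0,0,0,0,0,0.02, 0,0,0,0,0,0,0.045, 0,0,0,0,0,0,0.045, 0,0,0,0,0,0,0.045, -0.02,0,0,0,0,0,0.045, -0.04,0,0,0,0,0,0.045, -0.05,0,0,0,0,0,0.045, 0,0,0,0,0,0,0.045]'; python3 go.py 586.3 -179.5 60 86.6
```

```text
clock: 9.48
tool_pos: [0.4557, 0.1789, 0.3064]
orientation: [121.1, 89.9, -62.2]
force: [0.8, -0.8, -1.2]
opening: 0.045
t 9.475 tip [455.8 178.7 128.4] jaw -93.35 xaxis [ 6.0e-04 -1.1e-03 -1.0e+00] F [ 0.8 -0.8 -1.2] open 45.0 J [ 45.   8. -30.   0. -52.  42.]
turn [ 0.05 -0.04 -0.06] shift after turn [  68.4  350.  -151.7] shift now [  68.9  350.1 -151.3]
```

```bash
python3 -m inch '[0,0.05,-0.0215,0,0,0,0.045, 0,0.05,-0.0215,0,0,0,0.045, 0,0.05,-0.0215,0,0,0,0.045, 0,0.05,-0.0215,0,0,0,0.045, 0,0.05,-0.0215,0,0,0,0.045, 0,0.05,-0.0215,0,0,0,0.045, 0,0.05,-0.0215,0,0,0,0.045, 0,0,0,0,0,0,0.045]'; python3 go.py 586.3 -179.5 30 86.6; python3 - <<'E'
from plant import ctrl
from h import *
s=ctrl.snapshot("side"); crop(s,260,120,380,240,5,"pics/p4.png")
s=ctrl.snapshot("top"); crop(s,155,180,285,260,6,"pics/p5.png")
E
```

```text
clock: 10.48
tool_pos: [0.5894, -0.1893, 0.3012]
orientation: [-16.2, 89.9, 160.7]
force: [-1.1, 0.2, -0.1]
opening: 0.0448
t 10.475 tip [ 589.  -189.2  123.2] jaw -93.11 xaxis [-2.3e-03  8.0e-04 -1.0e+00] F [-1.1  0.2 -0.1] open 44.8 J [  0.  20. -14.  -0. -56.  87.]
turn [0.29 0.13 0.04] shift after turn [93.2 -9.6  3.7] shift now [93.2 -9.6  3.4]
```

View pics/p4.png

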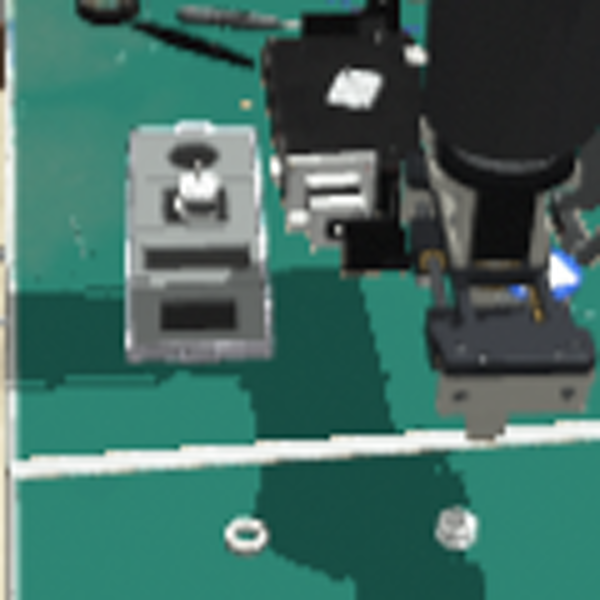

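View pics/p5.png

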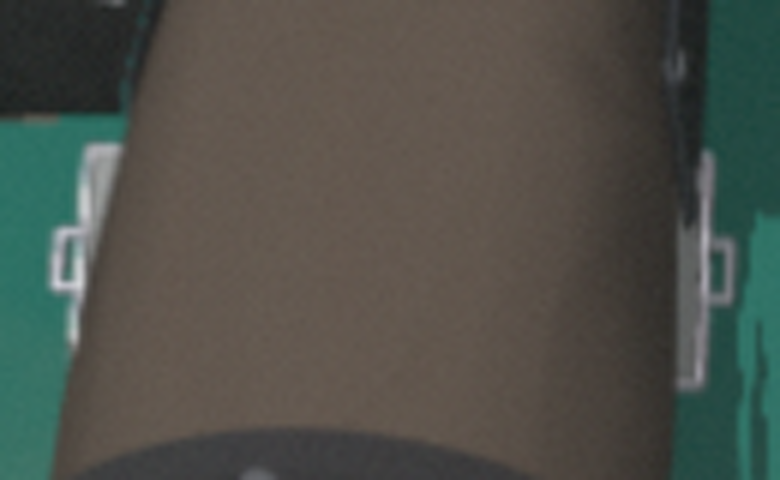

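The side view shows the small motor upright in the square nest (crop 198,190 → side pixel 300,158); pulley at crop (457,528). Now descend to the pulley.

```bash
python3 -m inch '[0,-0.0095,0.0035,0.3,0,0,0.045, 0.03,0,0,0,0,0,0.045, 0.03,0,0,0,0,0,0.045, 0.025,0,0,0,0,0,0.045, 0,0,0,0,0,0,0.045]'; python3 go.py 586.3 -179.5 8 86.6
```

```text
clock: 11.2
tool_pos: [0.5837, -0.1683, 0.2161]
orientation: [-77.8, 89.9, 99.3]
force: [-0.8, -0.5, 0.1]
opening: 0.045
t 11.2 tip [ 583.7 -168.    38.1] jaw -92.88 xaxis [-4.0e-04  2.2e-03 -1.0e+00] F [-0.8 -0.5  0.1] open 45.0 J [  2.  25. -21.  -0. -45.  85.]
turn [0.52 0.03 0.12] shift after turn [30.1 11.  -3.2] shift now [30.  11.1 -3.1]
```

```bash
python3 -m inch '[0,0.0105,-0.003,0.5,0,0,0.045, 0.007,0,0,0,0,0,0.045, 0,0,0,0,0,0,0.045, 0,0,0,0,0,0,0.045]'; python3 go.py 586.3 -179.5 8 86.6
```

```text
clock: 11.7
tool_pos: [0.5875, -0.1782, 0.2124]
orientation: [-156.4, 89.7, 20.3]
force: [0.1, 0.1, 0.0]
opening: 0.0448
t 11.7 tip [ 588.4 -177.9   34.4] jaw -93.29 xaxis [ 0.005   0.0018 -1.    ] F [0.1 0.1 0. ] open 44.8 J [  1.  25. -20.  -0. -44.  86.]
turn [ 0.11 -0.28  0.12] shift after turn [26.4  1.4  1.1] shift now [26.4  1.4  1.3]
```

```bash
python3 -m inch '[0.01,0.0014,0.001,0,-0.3,0,0.045, 0.01,0,0,0,0,0,0.045, 0.005,0,0,0,0,0,0.045, 0,0,0,0,0,0,0.045, 0,0,0,0,0,0,0.045]'; python3 go.py 586.3 -179.5 8 86.6
```

```text
clock: 12.32
tool_pos: [0.5862, -0.1798, 0.1852]
orientation: [-51.6, 89.8, 125.1]
force: [0.1, 0.2, 0.1]
opening: 0.0452
t 12.325 tip [ 585.9 -179.4    7.2] jaw -93.32 xaxis [-0.0015  0.0022 -1.    ] F [0.1 0.2 0.1] open 45.2 J [  1.  27. -21.  -0. -42.  86.]
turn [0.09 0.1  0.12] shift after turn [-0.8 -0.3 -0.1] shift now [-0.8 -0.3 -0.1]
```

```bash
python3 -m inch '[-0.0015,0,0,0,0,0,0.045, 0,0,0,0,0,0,0.01, 0,0,0,0,0,0,0.01, 0,0,0,0,0,0,0.01, 0,0,0,0,0,0,0.01, 0,0,0,0,0,0,0.01]'; python3 go.py; python3 -m inch '[-0.03,0,0,0,0,0,0.01, -0.04,0,0,0,0,0,0.01, -0.03,0,0,0,0,0,0.01,0,0,0,0,0,0,0.01]';python3 go.py 457 245.3 100 86.6
```

```text
clock: 13.08
tool_pos: [0.5864, -0.1797, 0.1876]
orientation: [-83.6, 89.9, 93.1]
force: [0.2, 0.1, -0.5]
opening: 0.0229
t 13.075 tip [ 586.4 -179.3    9.6] jaw -93.3 xaxis [-1.0e-04  2.2e-03 -1.0e+00] F [ 0.2  0.1 -0.5] open 22.9 J [  1.  27. -21.  -0. -42.  86.]
clock: 13.58
tool_pos: [0.5863, -0.1799, 0.2897]
orientation: [-39.1, 89.8, 137.5]
force: [-0.6, 0.2, -0.8]
opening: 0.0226
t 13.575 tip [ 585.9 -179.6  111.7] jaw -93.3 xaxis [-0.0022  0.0021 -1.    ] F [-0.6  0.2 -0.8] open 22.6 J [  1.  20. -16.  -0. -54.  86.]
turn [0.1  0.14 0.11] shift after turn [  11.7 -416.8  154.3] shift now [  12.9 -417.1  153.6]
```

```bash
python3 -m inch '[0,-0.046,0.017,0,0,0,0.01, 0,-0.046,0.017,0,0,0,0.01, 0,-0.046,0.017,0,0,0,0.01, 0,-0.046,0.017,0,0,0,0.01, 0,-0.046,0.017,0,0,0,0.01, 0,-0.046,0.017,0,0,0,0.01, 0,-0.046,0.017,0,0,0,0.01, 0,-0.046,0.017,0,0,0,0.01, 0,-0.046,0.017,0,0,0,0.01, 0,0,0,0,0,0,0.01, 0,0,0,0,0,0,0.01]'; python3 go.py 457 245.3 60 86.6
```

```text
clock: 14.95
tool_pos: [0.4513, 0.2536, 0.2825]
orientation: [14.0, 89.4, -169.5]
force: [-1.4, -0.3, -0.1]
opening: 0.0225
t 14.95 tip [449.3 253.2 104.5] jaw -93.48 xaxis [-0.0111 -0.002  -0.9999] F [-1.4 -0.3 -0.1] open 22.5 J [ 51.  13. -28.  -1. -50.  36.]
turn [-0.08  0.63 -0.16] shift after turn [44.5  7.9 -6.2] shift now [44.5  7.8 -6.7]
```

```bash
python3 -m inch '[0.02,0.0078,-0.006,0,0.6,-0.1,0.01, 0.025,0,0,0,0,0,0.01, 0.015,0,0,0,0,0,0.01, 0,0,0,0,0,0,0.01, 0,0,0,0,0,0,0.01]'; python3 go.py 457 245.3 18 86.6
```

```text
clock: 15.58
tool_pos: [0.4578, 0.24, 0.2203]
orientation: [61.6, 89.9, -122.2]
force: [-0.5, 0.3, -0.3]
opening: 0.0226
t 15.575 tip [457.6 239.6  42.3] jaw -93.84 xaxis [-0.0014 -0.0022 -1.    ] F [-0.5  0.3 -0.3] open 22.6 J [ 49.  17. -32.   0. -41.  37.]
turn [-0.44  0.07 -0.13] shift after turn [24.3 -5.2  1.2] shift now [24.3 -5.3  1.2]
```

```bash
python3 -m inch '[0.01,-0.005,0.001,-0.4,0,-0.1,0.01, 0.01,0,0,0,0,0,0.01, 0,0,0,0,0,0,0.01, 0,0,0,0,0,0,0.01]'; python3 go.py 457 245.3 15.6 86.6
```

```text
clock: 16.08
tool_pos: [0.4575, 0.2455, 0.2001]
orientation: [-94.5, 89.9, 82.1]
force: [-0.6, 0.0, -0.5]
opening: 0.0228
t 16.075 tip [457.6 245.7  22.1] jaw -93.42 xaxis [ 2.0e-04  1.3e-03 -1.0e+00] F [-0.6  0.  -0.5] open 22.8 J [ 50.  19. -33.  -0. -38.  37.]
turn [-0.02 -0.01  0.07] shift after turn [6.5 0.2 0.5] shift now [6.5 0.2 0.5]
```

```bash
python3 -m inch '[0.0045,0,0,0,0,0,0.01, 0.0025,0,0,0,0,0,0.01, 0,0,0,0,0,0,0.01]'; python3 go.py 457 245.3 15.6 86.6
```

```text
clock: 16.45
tool_pos: [0.4576, 0.2457, 0.1935]
orientation: [-112.4, 89.9, 64.2]
force: [-1.7, -0.1, 2.5]
opening: 0.0224
t 16.45 tip [457.7 246.   15.5] jaw -93.39 xaxis [ 8.0e-04  1.7e-03 -1.0e+00] F [-1.7 -0.1  2.5] open 22.4 J [ 50.  20. -33.  -0. -37.  37.]
turn [ 0.01 -0.04  0.1 ] shift after turn [-0.1  0.4  0.6] shift now [-0.1  0.4  0.6]
```

```bash
python3 -m inch '[0,0,0,0,0,0,0.04, 0,0,0,0,0,0,0.04, 0,0,0,0,0,0,0.04, -0.02,0,0,0,0,0,0.045, -0.04,0,0,0,0,0,0.045, -0.045,0,0,10,0,0,0.045, 0,0,0,10,0,0,0.045, 0,0,0,10,0,0,0.045, 0,0,0,10,0,0,0.045, 0,0,0,10,0,0,0.045, 0,0,0,10,0,0,0.045, 0,0,0,10,0,0,0.045, 0,0,0,10,0,0,0.045, 0,0,0,10,0,0,0.045, 0,0,0,0,0,0,0.045]'; python3 go.py 560 -396.7 80 175.6; python3 - <<'E'
from plant import ctrl
from h import *
s=ctrl.snapshot("side"); crop(s,260,120,380,240,5,"pics/p6.png")
E
```

```text
clock: 18.32
tool_pos: [0.4573, 0.2451, 0.3013]
orientation: [-12.8, 89.9, 70.9]
force: [-0.9, 0.9, 0.0]
opening: 0.045
t 18.325 tip [457.4 245.4 123.3] jaw 173.73 xaxis [ 7.0e-04  1.9e-03 -1.0e+00] F [-0.9  0.9  0. ] open 45.0 J [ 50.  11. -27.  -0. -52. -56.]
turn [-1.87  0.11  0.03] shift after turn [  43.3 -151.6 -632. ] shift now [  42.2 -172.2 -626.8]
```

View pics/p6.png

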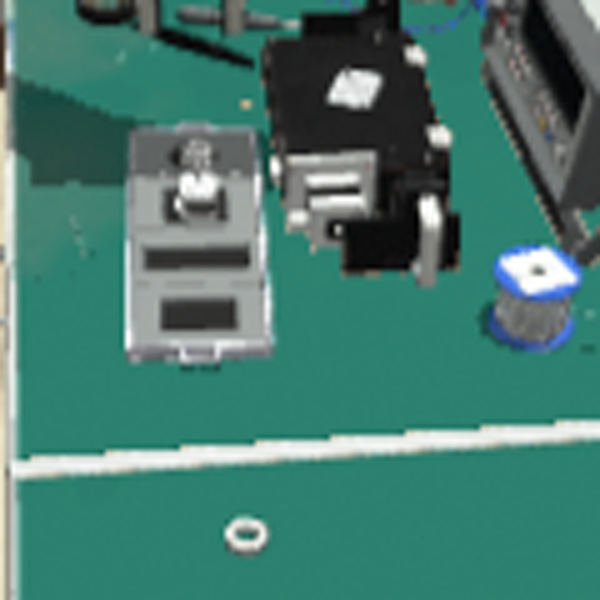

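Pulley sits in the round nest (crop 198,155) behind the motor. Now over to the clamp.

```bash
python3 -m inch '[0,0,0,-1.9,0,0,0.045, 0,-0.013,-0.052,0,0,0,0.045, 0,-0.013,-0.052,0,0,0,0.045, 0,-0.013,-0.052,0,0,0,0.045, 0,-0.013,-0.052,0,0,0,0.045, 0,-0.013,-0.052,0,0,0,0.045, 0,-0.013,-0.052,0,0,0,0.045, 0,-0.013,-0.052,0,0,0,0.045, 0,-0.013,-0.052,0,0,0,0.045, 0,-0.013,-0.052,0,0,0,0.045, 0,-0.013,-0.052,0,0,0,0.045, 0,-0.013,-0.052,0,0,0,0.045, 0,-0.013,-0.052,0,0,0,0.045, 0,0,0,0,0,0,0.045, 0,0,0,0,0,0,0.045]'; python3 go.py 560 -396.7 80 175.6
```

```text
clock: 20.25
tool_pos: [0.5917, -0.4046, 0.299]
orientation: [-47.6, 89.7, 42.0]
force: [0.5, 0.5, 0.1]
opening: 0.045
t 20.25 tip [ 592.3 -404.   121. ] jaw 179.65 xaxis [ 0.0034  0.0031 -1.    ] F [0.5 0.5 0.1] open 45.0 J [-19.  28.  -1.  -0. -60.  19.]
turn [4.05 0.19 0.19] shift after turn [41.  32.2  5.4] shift now [41.  31.8  7.6]
```

```bash
python3 -m inch '[0,0,0,4,0.2,0.2,0.045, 0,0.016,0.002,0,0,0,0.045, 0.04,0.016,0.003,0,0,0,0.045, 0,0,0,0,0,0,0.045, 0,0,0,0,0,0,0.045]'; python3 go.py 560 -396.7 40 175.6
```

```text
clock: 20.88
tool_pos: [0.5609, -0.3923, 0.2617]
orientation: [-123.6, 89.8, -37.2]
force: [-0.1, 0.0, -0.1]
opening: 0.0449
t 20.875 tip [ 561.3 -392.6   83.7] jaw 176.33 xaxis [ 0.0024 -0.0019 -1.    ] F [-0.1  0.  -0.1] open 44.9 J [-19.  28.  -8.   0. -54.  15.]
turn [ 0.73 -0.1   0.15] shift after turn [43.7  0.5 -4.5] shift now [43.7  0.7 -4.4]
```

```bash
python3 -m inch '[0.02,0.0005,-0.0045,0.7,0,0.1,0.045, 0.02,0,0,0,0,0,0.045, 0,0,0,0,0,0,0.045, 0,0,0,0,0,0,0.045]'; python3 go.py 560 -396.7 8.5 175.6
```

```text
clock: 21.38
tool_pos: [0.563, -0.3975, 0.2231]
orientation: [-123.6, 89.6, -37.9]
force: [0.2, -0.2, 0.0]
opening: 0.045
t 21.375 tip [ 563.9 -398.2   45.1] jaw 175.71 xaxis [ 0.0053 -0.0042 -1.    ] F [ 0.2 -0.2  0. ] open 45.0 J [-19.  30.  -9.   0. -50.  15.]
turn [ 0.11 -0.21  0.32] shift after turn [36.6  3.   0.5] shift now [36.6  3.2  0.7]
```

```bash
python3 -m inch '[0.012,0.003,0.0005,0.1,-0.2,0.3,0.045, 0.012,0,0,0,0,0,0.045, 0.01,0,0,0,0,0,0.045, 0,0,0,0,0,0,0.045, 0,0,0,0,0,0,0.045]'; python3 go.py 560 -396.7 8.5 175.6
```

```text
clock: 22.0
tool_pos: [0.5602, -0.397, 0.1875]
orientation: [-113.5, 89.9, -27.9]
force: [0.6, -0.7, 0.2]
opening: 0.0451
t 22.0 tip [ 560.4 -397.1    9.5] jaw 175.59 xaxis [ 1.e-03 -5.e-04 -1.e+00] F [ 0.6 -0.7  0.2] open 45.1 J [-19.  32. -11.   0. -46.  15.]
turn [-0.01 -0.03  0.06] shift after turn [1.  0.2 0.3] shift now [1.  0.2 0.3]
```

Good: close, lift and turn back.

```bash
python3 -m inch '[0.001,0,0,0,0,0,0.045, 0,0,0,0,0,0,0.01, 0,0,0,0,0,0,0.01, 0,0,0,0,0,0,0.01, 0,0,0,0,0,0,0.01, 0,0,0,0,0,0,0.01]'; python3 go.py; python3 -m inch '[-0.03,0,0,0,0,0,0.01, -0.04,0,0,0,0,0,0.01, -0.04,0,0,-10,0,0,0.01, 0,0,0,-10,0,0,0.01, 0,0,0,-10,0,0,0.01, 0,0,0,-10,0,0,0.01, 0,0,0,-10,0,0,0.01, 0,0,0,-10,0,0,0.01, 0,0,0,-10,0,0,0.01, 0,0,0,-10,0,0,0.01, 0,0,0,-10,0,0,0.01, 0,0,0,0,0,0,0.01]';python3 go.py 445 44.8 100 86.6
```

```text
clock: 22.75
tool_pos: [0.5605, -0.3971, 0.1875]
orientation: [-109.4, 89.8, -23.8]
force: [-0.5, 0.0, -0.5]
opening: 0.0237
t 22.75 tip [ 560.9 -397.3    9.5] jaw 175.6 xaxis [ 0.0025 -0.0011 -1.    ] F [-0.5  0.  -0.5] open 23.7 J [-19.  32. -11.   0. -46.  15.]
clock: 24.25
tool_pos: [0.5595, -0.3967, 0.3007]
orientation: [174.1, 89.9, -7.5]
force: [-1.3, 0.1, 0.2]
opening: 0.0235
t 24.25 tip [ 559.7 -396.7  122.7] jaw -91.58 xaxis [ 1.3e-03 -2.0e-04 -1.0e+00] F [-1.3  0.1  0.2] open 23.5 J [-19.  26.  -5.  -0. -59. 108.]
turn [ 1.82 -0.08 -0.01] shift after turn [  22.7 -433.9  140.5] shift now [  22.5 -438.2  126.6]
```

```bash
python3 -m inch '[0,0,0,1.8,0,0,0.01, 0,-0.048,0.0145,0,0,0,0.01, 0,-0.048,0.0145,0,0,0,0.01, 0,-0.048,0.0145,0,0,0,0.01, 0,-0.048,0.0145,0,0,0,0.01, 0,-0.048,0.0145,0,0,0,0.01, 0,-0.048,0.0145,0,0,0,0.01, 0,-0.048,0.0145,0,0,0,0.01, 0,-0.048,0.0145,0,0,0,0.01, 0,-0.045,0.0145,0,0,0,0.01, 0,0,0,0,0,0,0.01, 0,0,0,0,0,0,0.01]'; python3 go.py 445 44.8 70 86.6
```

```text
clock: 25.75
tool_pos: [0.4632, 0.0542, 0.3014]
orientation: [-163.7, 89.6, 9.7]
force: [-0.0, -0.3, -0.4]
opening: 0.0239
t 25.75 tip [464.5  54.4 123.4] jaw -96.58 xaxis [ 0.0072  0.0012 -1.    ] F [-0.  -0.3 -0.4] open 23.9 J [ 31.   6. -33.   0. -50.  52.]
turn [-3.18 -0.4   0.11] shift after turn [53.4 10.5 17.6] shift now [53.3 11.5 17.4]
```

```bash
python3 -m inch '[0,0,0,-3.2,-0.4,0.1,0.01, 0.02,0.0105,0.0175,0,0,0,0.01, 0.03,0,0,0,0,0,0.01, 0,0,0,0,0,0,0.01, 0,0,0,0,0,0,0.01]'; python3 go.py 445 44.8 35 86.6
```

```text
clock: 26.38
tool_pos: [0.4461, 0.0404, 0.2518]
orientation: [-164.1, 89.9, 11.8]
force: [0.3, 0.7, -0.9]
opening: 0.0238
t 26.375 tip [446.4  40.5  73.8] jaw -94.13 xaxis [ 1.6e-03  3.0e-04 -1.0e+00] F [ 0.3  0.7 -0.9] open 23.8 J [ 31.   9. -39.   0. -42.  55.]
turn [-0.73 -0.09  0.02] shift after turn [38.8 -4.3  1.4] shift now [38.8 -4.2  1.5]
```

```bash
python3 -m inch '[0.015,-0.0042,0.0015,-0.7,0,0,0.01, 0.02,0,0,0,0,0,0.01, 0,0,0,0,0,0,0.01, 0,0,0,0,0,0,0.01]'; python3 go.py 445 44.8 17 86.6
```

```text
clock: 26.88
tool_pos: [0.4477, 0.045, 0.2206]
orientation: [-155.1, 89.5, 21.3]
force: [0.3, -0.5, -0.9]
opening: 0.0238
t 26.875 tip [449.2  45.5  42.6] jaw -93.58 xaxis [ 0.0081  0.0031 -1.    ] F [ 0.3 -0.5 -0.9] open 23.8 J [ 31.  12. -41.   0. -37.  55.]
turn [-0.18 -0.45  0.21] shift after turn [25.6  0.3  2.7] shift now [25.6  0.4  2.9]
```

```bash
python3 -m inch '[0.01,0.0003,0.0027,-0.2,-0.4,0.2,0.01, 0.01,0,0,0,0,0,0.01, 0,0,0,0,0,0,0.01, 0,0,0,0,0,0,0.01]'; python3 go.py 445 44.8 15.6 86.6
```

```text
clock: 27.38
tool_pos: [0.4455, 0.0451, 0.2006]
orientation: [-155.3, 89.9, 21.3]
force: [-0.8, 0.5, -0.4]
opening: 0.0237
t 27.375 tip [445.9  45.2  22.6] jaw -93.38 xaxis [ 2.4e-03  9.0e-04 -1.0e+00] F [-0.8  0.5 -0.4] open 23.7 J [ 31.  14. -42.   0. -34.  55.]
turn [ 0.02 -0.14  0.06] shift after turn [7.  0.3 0.4] shift now [7.  0.3 0.5]
```

```bash
python3 -m inch '[0.0045,0,0.0005,0,-0.1,0,0.01, 0.0027,0,0,0,0,0,0.01, 0,0,0,0,0,0,0.01]'; python3 go.py 445 44.8 15.6 86.6
```

```text
clock: 27.75
tool_pos: [0.4451, 0.0452, 0.1933]
orientation: [-128.4, 89.9, 48.2]
force: [-1.4, 0.1, 4.9]
opening: 0.0237
t 27.75 tip [445.3  45.4  15.3] jaw -93.36 xaxis [ 0.0011  0.0012 -1.    ] F [-1.4  0.1  4.9] open 23.7 J [ 31.  14. -42.  -0. -33.  56.]
turn [ 0.04 -0.06  0.07] shift after turn [-0.3  0.4  0.1] shift now [-0.3  0.4  0.1]
```

```bash
python3 -m inch '[0,0,0,0,0,0,0.04, 0,0,0,0,0,0,0.04, 0,0,0,0,0,0,0.04, -0.02,0,0,0,0,0,0.04, -0.04,0,0,0,0,0,0.04, -0.045,0,0,10,0,0,0.04, 0,0,0,10,0,0,0.04, 0,0,0,10,0,0,0.04, 0,0,0,10,0,0,0.04, 0,0,0,10,0,0,0.04, 0,0,0,10,0,0,0.04, 0,0,0,0,0,0,0.04]'; python3 go.py 455.2 -393.8 100 26.3
```

```text
clock: 29.25
tool_pos: [0.4446, 0.0448, 0.3019]
orientation: [-68.0, 89.9, 46.8]
force: [-0.6, -0.4, -0.0]
opening: 0.0397
t 29.25 tip [444.9  45.1 123.9] jaw -155.2 xaxis [ 0.0017  0.0019 -1.    ] F [-0.6 -0.4 -0. ] open 39.7 J [ 31.   4. -35.  -0. -50.  -6.]
turn [-1.5   0.05  0.14] shift after turn [  23.9  184.8 -397.9] shift now [  23.1  174.4 -402.6]
```

```bash
python3 -m inch '[0,0,0,-1.5,0,0,0.04, 0,0.023,-0.049,0,0,0,0.04, 0,0.023,-0.049,0,0,0,0.04, 0,0.023,-0.049,0,0,0,0.04, 0,0.023,-0.049,0,0,0,0.04, 0,0.023,-0.049,0,0,0,0.04, 0,0.023,-0.049,0,0,0,0.04, 0,0.023,-0.049,0,0,0,0.04, 0,0.02,-0.045,0,0,0,0.04, 0,0,0,0,0,0,0.04, 0,0,0,0,0,0,0.04]'; python3 go.py 455.2 -393.8 70 26.3;python3 - <<'E'
from plant import ctrl
from h import *
s=ctrl.snapshot("side"); crop(s,270,130,330,205,8,"pics/p7.png")
s=ctrl.snapshot("top"); crop(s,155,190,285,260,6,"pics/p8.png")
E
```

```text
clock: 30.62
tool_pos: [0.4665, -0.3959, 0.3004]
orientation: [-86.9, 89.7, 32.5]
force: [-0.1, 0.1, -0.3]
opening: 0.04
t 30.625 tip [ 467.2 -395.4  122.4] jaw -150.59 xaxis [ 0.0039  0.0025 -1.    ] F [-0.1  0.1 -0.3] open 40.0 J [-22.  19. -15.  -0. -55.  52.]
turn [3.11 0.02 0.27] shift after turn [52.4  9.2  6.9] shift now [52.3  9.   7.3]
```

View pics/p7.png

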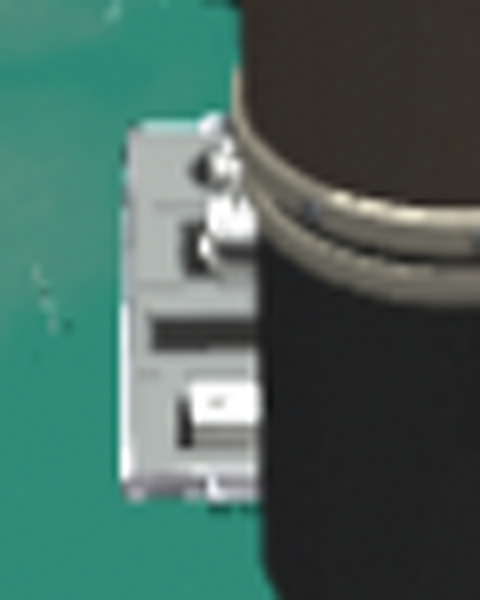

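View pics/p8.png

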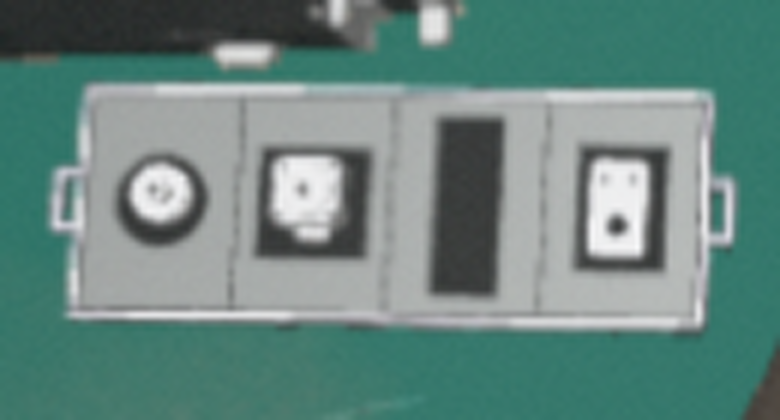

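The top view shows pulley (162,195), motor (305,192) and clamp (617,208) each inside its pocket. Now the red hex key set.

```bash
python3 -m inch '[0,0,0,3.1,0,0.3,0.04, 0.015,0.009,0.007,0,0,0,0.04, 0.02,0,0,0,0,0,0.04, 0,0,0,0,0,0,0.04, 0,0,0,0,0,0,0.04]'; python3 go.py 455.2 -393.8 70 26.3
```

```text
clock: 31.35
tool_pos: [0.4569, -0.3879, 0.268]
orientation: [-147.9, 89.8, -30.9]
force: [0.4, 0.7, 0.1]
opening: 0.0402
t 31.35 tip [ 457.4 -388.2   90. ] jaw -153.08 xaxis [ 0.0029 -0.0017 -1.    ] F [0.4 0.7 0.1] open 40.2 J [-22.  20. -19.   0. -50.  49.]
turn [ 0.62 -0.16  0.1 ] shift after turn [20.   4.1 -4.5] shift now [20.   4.2 -4.4]
```

```bash
python3 - <<'E'
from plant import ctrl
from h import *
s=ctrl.snapshot("side"); crop(s,285,240,355,340,6,"pics/p9.png")
E
```

```text
(no output)
```

View pics/p9.png

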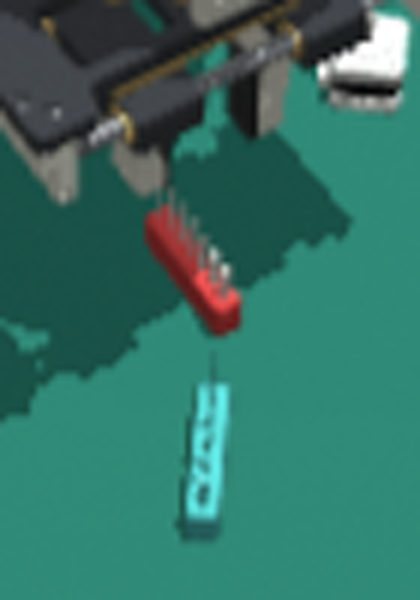

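The red holder (crop 190,270) lies with the keys upright, the jaws straddling its line; the teal one (crop 205,450) is the decoy.

```bash
python3 -m inch '[0.012,0.004,-0.0045,0.6,-0.1,0.1,0.04, 0.012,0,0,0,0,0,0.04, 0,0,0,0,0,0,0.04, 0,0,0,0,0,0,0.04]'; python3 go.py 455.2 -393.8 8.5 26.3
```

```text
clock: 31.9
tool_pos: [0.4555, -0.3943, 0.2429]
orientation: [-159.7, 89.9, -43.4]
force: [0.3, -0.6, 0.2]
opening: 0.0401
t 31.9 tip [ 455.7 -394.5   64.9] jaw -153.72 xaxis [ 0.0013 -0.0012 -1.    ] F [ 0.3 -0.6  0.2] open 40.1 J [-22.  22. -20.   0. -47.  49.]
turn [-0.02 -0.1   0.04] shift after turn [56.4  0.   0.6] shift now [56.4  0.1  0.7]
```

```bash
python3 -m inch '[0.02,0,0.0006,0,-0.1,0,0.04, 0.015,0,0,0,0,0,0.04, 0.01,0,0,0,0,0,0.04, 0,0,0,0,0,0,0.04, 0,0,0,0,0,0,0.04]'; python3 go.py 455.2 -393.8 8.5 26.3
```

```text
clock: 32.52
tool_pos: [0.456, -0.3943, 0.1975]
orientation: [-140.4, 89.9, -24.1]
force: [0.5, 0.8, 0.4]
opening: 0.04
t 32.525 tip [ 456.4 -394.5   19.5] jaw -153.7 xaxis [ 2.e-03 -9.e-04 -1.e+00] F [0.5 0.8 0.4] open 40.0 J [-22.  26. -22.   0. -42.  49.]
turn [ 0.   -0.1   0.08] shift after turn [11.   0.5  0.8] shift now [11.   0.5  0.9]
```

```bash
python3 -m inch '[0.006,0.0005,0.0008,0,-0.1,0.1,0.04, 0.004,0,0,0,0,0,0.04, 0,0,0,0,0,0,0.04, 0,0,0,0,0,0,0.04]'; python3 go.py 455.2 -393.8 8.5 26.3
```

```text
clock: 33.02
tool_pos: [0.4555, -0.3939, 0.1879]
orientation: [-151.5, 89.9, -35.2]
force: [-0.2, 0.9, 0.0]
opening: 0.0401
t 33.025 tip [ 455.7 -394.1    9.9] jaw -153.68 xaxis [ 1.2e-03 -8.0e-04 -1.0e+00] F [-0.2  0.9  0. ] open 40.1 J [-22.  26. -23.   0. -41.  49.]
turn [ 0.02 -0.07  0.04] shift after turn [1.4 0.2 0.3] shift now [1.4 0.2 0.3]
```

Close, lift, turn to the tray yaw.

```bash
python3 -m inch '[0.001,0,0,0,0,0,0.04, 0,0,0,0,0,0,0.005, 0,0,0,0,0,0,0.005, 0,0,0,0,0,0,0.005, 0,0,0,0,0,0,0.005, 0,0,0,0,0,0,0.005, 0,0,0,0,0,0,0.005]'; python3 go.py; python3 -m inch '[-0.03,0,0,0,0,0,0.005, -0.04,0,0,0,0,0,0.005, -0.04,0,0,0,0,0,0.005, 0,0,0,-10,0,0,0.005, 0,0,0,-10,0,0,0.005, 0,0,0,-10,0,0,0.005, 0,0,0,-10,0,0,0.005, 0,0,0,-10,0,0,0.005, 0,0,0,-10,0,0,0.005, 0,0,0,0,0,0,0.005]';python3 go.py 449 111.5 100 86.6
```

```text
clock: 33.9
tool_pos: [0.4557, -0.394, 0.1871]
orientation: [-148.4, 89.9, -32.1]
force: [0.1, 0.1, -0.2]
opening: 0.0136
t 33.9 tip [ 456.  -394.2    9.1] jaw -153.68 xaxis [ 0.0017 -0.0011 -1.    ] F [ 0.1  0.1 -0.2] open 13.6 J [-22.  26. -23.   0. -41.  49.]
clock: 35.15
tool_pos: [0.4542, -0.3931, 0.2995]
orientation: [-50.5, 89.9, 127.6]
force: [0.4, 0.3, -1.0]
opening: 0.0138
t 35.15 tip [ 454.1 -392.9  121.5] jaw -91.91 xaxis [-9.0e-04  1.2e-03 -1.0e+00] F [ 0.4  0.3 -1. ] open 13.8 J [-22.  19. -17.  -0. -55. 110.]
turn [1.49 0.06 0.07] shift after turn [  21.5 -503.4   35.1] shift now [  22.1 -504.2   22. ]
```

```bash
python3 -m inch '[0,0,0,1.5,0,0,0.005, 0,-0.05,0.0035,0,0,0,0.005, 0,-0.05,0.0035,0,0,0,0.005, 0,-0.05,0.0035,0,0,0,0.005, 0,-0.05,0.0035,0,0,0,0.005, 0,-0.05,0.0035,0,0,0,0.005, 0,-0.05,0.0035,0,0,0,0.005, 0,-0.05,0.0035,0,0,0,0.005, 0,-0.05,0.0035,0,0,0,0.005, 0,-0.05,0.0035,0,0,0,0.005, 0,-0.045,0.0035,0,0,0,0.005, 0,0,0,0,0,0,0.005, 0,0,0,0,0,0,0.005]'; python3 go.py 449 111.5 80 86.6
```

```text
clock: 36.78
tool_pos: [0.4623, 0.1179, 0.3013]
orientation: [-138.5, 89.7, 34.7]
force: [-0.2, 0.3, -1.4]
opening: 0.0135
t 36.775 tip [463.1 118.4 123.3] jaw -96.77 xaxis [ 0.0041  0.0029 -1.    ] F [-0.2  0.3 -1.4] open 13.5 J [ 38.   7. -32.   0. -50.  45.]
turn [-3.37 -0.22  0.19] shift after turn [43.3  7.1 12.9] shift now [43.2  8.  12.6]
```

```bash
python3 -m inch '[0,0,0,-3.4,-0.2,0.2,0.005, 0.015,0.007,0.013,0,0,0,0.005, 0.02,0,0,0,0,0,0.005, 0,0,0,0,0,0,0.005, 0,0,0,0,0,0,0.005]'; python3 go.py 449 111.5 45 86.6
```

```text
clock: 37.4
tool_pos: [0.4487, 0.107, 0.2665]
orientation: [173.6, 89.9, -10.5]
force: [-0.4, -0.4, -0.3]
opening: 0.0139
t 37.4 tip [448.8 107.   88.5] jaw -94.06 xaxis [ 9.e-04 -2.e-04 -1.e+00] F [-0.4 -0.4 -0.3] open 13.9 J [ 38.   9. -36.   0. -45.  48.]
turn [-0.66 -0.05 -0.01] shift after turn [43.5 -4.5 -0.1] shift now [43.5 -4.5  0. ]
```

```bash
python3 -m inch '[0.015,-0.0045,0,-0.6,0,0,0.005, 0.018,0,0,0,0,0,0.005, 0.01,0,0,0,0,0,0.005, 0,0,0,0,0,0,0.005, 0,0,0,0,0,0,0.005]'; python3 go.py 449 111.5 22 86.6
```

```text
clock: 38.02
tool_pos: [0.4511, 0.1115, 0.2262]
orientation: [-150.7, 89.6, 25.7]
force: [-0.0, 0.9, -0.7]
opening: 0.0139
t 38.025 tip [452.1 112.   48.2] jaw -93.62 xaxis [ 0.0061  0.0029 -1.    ] F [-0.   0.9 -0.7] open 13.9 J [ 38.  12. -39.   0. -39.  48.]
turn [-0.22 -0.34  0.19] shift after turn [26.2  0.1  2. ] shift now [26.2  0.2  2.2]
```

```bash
python3 -m inch '[0.013,0,0.002,-0.2,-0.3,0.2,0.005, 0.012,0,0,0,0,0,0.005, 0,0,0,0,0,0,0.005, 0,0,0,0,0,0,0.005]'; python3 go.py 449 111.5 15.2 86.6
```

```text
clock: 38.52
tool_pos: [0.4492, 0.1118, 0.1999]
orientation: [-176.4, 89.9, 0.2]
force: [0.8, 0.1, -2.0]
opening: 0.0135
t 38.525 tip [449.4 111.8  21.9] jaw -93.4 xaxis [ 9.e-04  0.e+00 -1.e+00] F [ 0.8  0.1 -2. ] open 13.5 J [ 38.  15. -40.   0. -35.  48.]
turn [-0.   -0.05  0.  ] shift after turn [6.7 0.3 0.2] shift now [6.7 0.3 0.2]
```

```bash
python3 -m inch '[0.0045,0,0,0,0,0,0.005, 0.0025,0,0,0,0,0,0.005, 0,0,0,0,0,0,0.005]'; python3 go.py 449 111.5 15.2 86.6
```

```text
clock: 38.9
tool_pos: [0.4494, 0.112, 0.193]
orientation: [-163.5, 89.9, 13.2]
force: [-0.7, -0.7, 4.0]
opening: 0.0137
t 38.9 tip [449.7 112.   15. ] jaw -93.38 xaxis [ 1.7e-03  4.0e-04 -1.0e+00] F [-0.7 -0.7  4. ] open 13.7 J [ 38.  16. -40.   0. -34.  48.]
turn [ 0.02 -0.1   0.03] shift after turn [-0.2  0.5  0.4] shift now [-0.2  0.5  0.4]
```

```bash
python3 -m inch '[0,0,0,0,0,0,0.032, 0,0,0,0,0,0,0.032, 0,0,0,0,0,0,0.032, -0.015,0,0,0,0,0,0.032, -0.03,0,0,0,0,0,0.032, -0.04,0,0,0,0,0,0.032, -0.04,0,0,0,0,0,0.032, 0,0.05,0,0,0,0,0.032, 0,0.05,0,0,0,0,0.032, 0,0.05,0,0,0,0,0.032, 0,0.05,0,0,0,0,0.032, 0,0.05,0,0,0,0,0.032, 0,0.05,0,0,0,0,0.032, 0,0.05,0,0,0,0,0.032, 0,0.05,0,0,0,0,0.032, 0,0.05,0,0,0,0,0.032, 0,0.05,0,0,0,0,0.032, 0,0,0,0,0,0,0.032, 0,0,0,0,0,0,0.032]'; python3 - <<'E'
from plant import ctrl
from m import *
t=ctrl.snapshot("top"); crop(t,155,190,285,260,6,"pics/q1.png")
s=ctrl.snapshot("side"); crop(s,270,130,330,205,8,"pics/q2.png")
cv2.imwrite("pics/q3.png",t["color"][:,:,::-1])
f=lambda c:c[:,:,0]>150
for b in blobs(t,(196,213,216,236),f,.03): print("motor",*b)
for b in blobs(t,(174,213,190,232),f,.024): print("pulley",*b)
for b in blobs(t,(250,214,268,236),f,.024): print("clamp",*b)
for b in blobs(t,(222,208,242,240),lambda c:(c[:,:,0]>90)&(c[:,:,1]<90),.028): print("hex",*b)
for b in blobs(t,(370,165,398,192),f,.03): print("lmotor",*b)
for b in blobs(t,(333,208,352,226),f,.008): print("bearing",*b)
v,u=np.mgrid[205:240,170:272]; uv=np.c_[u.ravel(),v.ravel()]
P=np.array(t["position"])+rays(t,uv)*t["depth"][205:240,170:272].ravel()[:,None]
for n,x,y,r in(("motor",455,178,8),("pulley",457,246,6),("clamp",445,45,8),("hex",449,112,5)):
    m=np.hypot(P[:,0]*1000-x,P[:,1]*1000-y)<r; print(n,"z",np.median(P[m,2]).round(4))
E
```

```text
clock: 41.28
tool_pos: [0.4197, -0.4028, 0.3226]
orientation: [-168.3, 89.6, 8.5]
force: [-0.2, 0.5, 0.2]
opening: 0.0319
motor [205.7 222. ] rect 452.5 176.9 29.2 35.8 87.8 cen 454.1 176.6
motor [202.7 223.9] rect 448.7 177.1 61.2 51.5 0.0 cen 440.9 184.2
pulley [187.1 229.7] rect 439.7 228.4 17.4 14.7 87.7 cen 436.5 224.6
pulley [181.3 221.7] rect 458.3 241.6 26.3 24.2 69.7 cen 458.3 241.6
pulley [181.7 214.8] rect 472.8 241.3 42.7 18.3 87.6 cen 477.0 241.4
clamp [257.5 224.3] rect 443.6 44.2 25.5 42.2 86.3 cen 443.4 44.5
clamp [266.8 224.7] rect 441.6 21.4 5.1 56.4 88.7 cen 437.8 20.7
hex [231.1 221.9] rect 448.1 110.6 17.8 63.7 87.0 cen 444.5 109.8
motor z 0.0336
pulley z 0.0209
clamp z 0.0242
hex z 0.0302
```

View pics/q1.png

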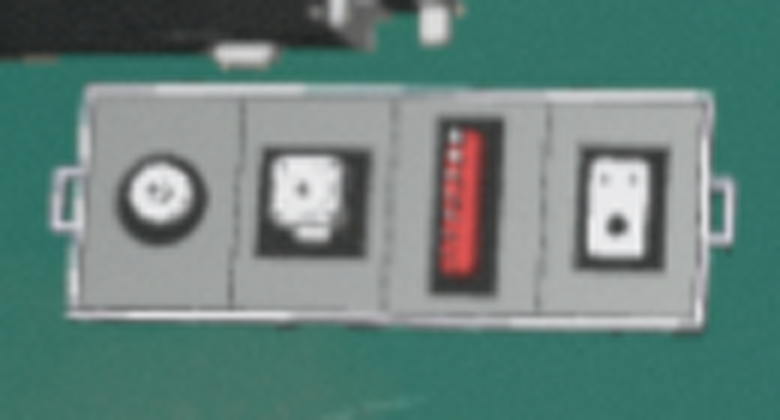

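View pics/q2.png

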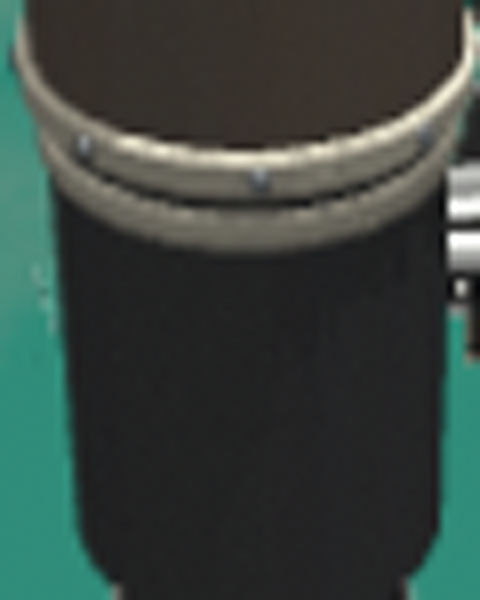

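View pics/q3.png

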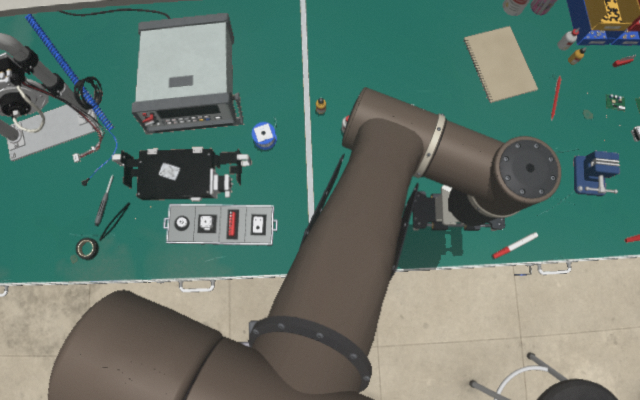

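```bash
python3 - <<'E'
from plant import ctrl
from m import *
import pickle
t,s=pickle.load(open("s0.pkl","rb"))
v,u=np.mgrid[150:240,325:485]; uv=np.c_[u.ravel(),v.ravel()]
def zz(t,v,u,uv,L):
    P=np.array(t["position"])+rays(t,uv)*t["depth"][v[0,0]:v[-1,0]+1,u[0,0]:u[0,-1]+1].ravel()[:,None]
    for n,x,y,r in L:
        m=np.hypot(P[:,0]*1000-x,P[:,1]*1000-y)<r; print(n,"z",np.percentile(P[m,2],[5,25,50,75,95]).round(4))
zz(t,v,u,uv,(("motor",433,-267,10),("pulley",586,-179,8)))
t=ctrl.snapshot("top")
v,u=np.mgrid[205:240,170:272]; uv=np.c_[u.ravel(),v.ravel()]
zz(t,v,u,uv,(("motor",455,178,10),("pulley",457,246,8)))
s=ctrl.snapshot("side");crop(s,240,110,400,310,3,"pics/q4.png")
E
```

```text
motor z [0.0243 0.0262 0.0275 0.0289 0.0398]
pulley z [0.0055 0.0102 0.0133 0.0168 0.0195]
motor z [0.0289 0.0317 0.0332 0.0344 0.0488]
pulley z [0.0139 0.0172 0.0185 0.0245 0.0273]
```

View pics/q4.png

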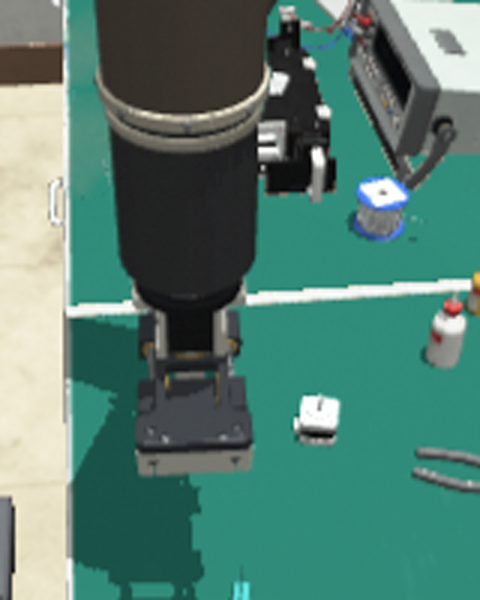

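All four tops read about 6 mm higher than on the bench, which matches the pocket floor, and the large motor hasn't moved. Handing in.

```bash
python3 -c "
from plant import ctrl
print(ctrl.close_job())"
```

```text
the job is handed in; nothing more can be done
None
```

I placed the small motor, belt pulley, rod clamp and red hex key set, in that order, in the square, round, wide and slot nests. I handed the job in at about 41.5 s with the gripper open and clear of everything.

- **Position:** the last top view shows all four upright inside their pockets.
- **Seating:** the motor and pulley tops read about 6 mm higher than on the bench (the pocket floor height). The clamp top read 24.2 mm (24 expected) and the hex key set about 30 mm (28 expected for the holder top, with the keys above it).
- **Contact on placing:** the pulley, clamp and hex key set each showed 2.5–5 N at the floor before I let go. The motor showed no clear contact force and was let go at most about 1 mm lower, so only the height and the pictures confirm it.
- **Look-alikes:** the large motor still stands in its place in the last side view. The bearing was behind the arm in the final pictures; it was last seen undisturbed after the pulley was placed, and no later move went near it.
- **Failed or disagreeing checks:** the final side view of the tray was blocked by the arm. The final rectangle fit for the pulley was off by about 4 mm in y because its mask caught tray pixels. I went by the picture instead.

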